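# Lock the sample carrier with its snap hook

### The job

Lock the shut blue sample carrier for transport: pick up the snap hook by its orange grip and push its yellow sprung gate against one leg of the steel loop on the lid until the leg is inside the hook and the gate has snapped shut. Then pull the hook gently back so that the shut gate bears on the leg, holding a light steady pull for about a second to be sure it has locked, and leave the hook lying flat on the lid, clipped on. Be gentle with the loop, staying below 20 N, and leave the tip box, vial block and tube rack where they are.

Things in the scene. Friction and masses are not known exactly. Their poses are not given: they have to be found in the camera images.
- clip_grip (a point): Centre of the orange upright grip of the loose snap hook (some 120 g), 20 mm above the hook's underside. The grip is a block 30 (x) by 14 (y) by 40 mm (z); pinch it across y from above. x points from the grip to the gate, z up. The hook's flat steel ring is fixed to the grip's foot.
- clip: The snap hook; origin 20 mm below clip_grip, same axes. Its flat ring of 9 mm steel bar lies at the bottom (bar axis 4.6 mm up), its bar axes at x = 32 mm (spine, next to the grip), y = -30 and +30 mm (sides), x = 74 mm (gate side), corners cut. The mouth at x = 74 mm reaches from y = -22 to +16.5 mm, where the steel nose ends.
- gate (a joint): Yellow gate, a 6 mm rod closing the mouth: hinged at x = 74, y = -22 mm of the hook, free tip at y = 15.5 mm. 0 rad = shut on its stop; grows to 0.95 as it is pushed inward (to the grip); sprung shut. Pressed at y = 8 mm it needs about 2 N at first, 5 to 8 N at the end.
- gate_press (a point): Point on the shut gate's axis (x = 74, y = 8, 4.6 mm up, of the hook) to press on a loop leg. The leg slips past the tip when some 26 mm inside the shut gate's line; the gate then snaps shut behind it; at 34 mm the leg meets the spine. Works with the leg at y = 3 to 13 mm: lower, it jams on the spine before it passes; higher, it hits the nose.
- carrier: Dark blue sample carrier, fixed, 280 (x) by 260 (y) by 70 mm high, lid shut; origin at the centre of its underside, its -x side faces the robot. The lid's flat top is 70 mm above the origin. The steel loop stands on the lid's centre line, 60 mm beyond the origin (+x), give or take 15 mm.
- eye: The steel loop on the lid; origin midway between its two legs at the height of the lid's top, axes as the carrier's.
- loop_right (a point): On the axis of the loop's right leg (carrier -y), 12 mm above the lid; axes as the carrier's. The loop is an upright arch of 6 mm steel bar, 45 mm tall, legs 40 mm apart along the carrier's y. In its slots it has 24 mm of play along the carrier's x: pushed or pulled it slides, with 1.5 N of drag, to a hard stop. Where in its play it starts, and so where the stops are, cannot be seen.
- loop_left (a point): The same on the loop's left leg (carrier +y). Either leg may be used.
- tip_box: Blue pipette tip box with a clear lid, 104 by 79 by 63 mm, loose on the bench; leave alone. Origin under its centre.
- vial_rack: Red vial block with coloured caps, 40 (x) by 60 (y) by 38 mm, loose on the carrier's lid, rear left corner; leave alone. Origin under its centre.
- tube_rack: Green tube rack, 60 (x) by 160 (y) by 63 mm, loose on the bench at the left; leave alone. Origin under its centre.

How it is judged:
By the outcome, as a careful person would: the job done as asked, in the order asked, and still so for the second after the job is handed in, with the robot touching nothing.
It also fails if it takes over 59 s, if anything falls off the work surface, if the arm or the gripper's body presses on something with over 40 N, if the wrist force passes 120 N, or if a joint passes its speed limit or range.

### The arm

A 6-joint arm with a two-finger parallel gripper is mounted at the origin on the work surface. World frame = base frame: x ahead of the robot, y to its left, z up, the work surface at z = 0. Lengths are in m, angles in rad, forces in N, time in s.
With the tool pointing down it reaches from about 0.375 to 0.9 m from the base axis. Payload 3.1 kg.
Tool frame: the origin (TCP) lies on the centre line of the jaws, within the pads' length; the fingertips stand 11 mm ahead of it and the grasp point (between the pads) lies 8 mm behind it; x points along the fingers, y is the direction in which the jaws open and shut, and the axes are right-handed (so a half turn about x gives the same grasp; the last joint's range is limited). The gripper opens to 87 mm and grips with 3 to 60 N. Pads are 19 mm wide; open, the fingers measure 117 mm over their backs; the gripper's body (75 mm by 190 mm) begins 51 mm behind the grasp point.
Start: joints at [-1.357, 0.527, 1.433, -0, 1.181, -0.178], TCP at [0.239, -0.577, 0.234] pointing down, gripper open.
Joint ranges: [-3.08, 3.08], [-0.75, 2.2], [0.22, 2.44], [-1.43, 4.57], [0, 2.65], [-2.85, 2.85]. Speed limits (rad/s): [2.79, 2.79, 3.14, 3.14, 3.14, 3.14].

### API

Orientations are given as a unit quaternion [x, y, z, w].
In Python, from rig import robot, camera, camera_info gives the robot as it stands.
- The arm moves only by the shell command python3 -m inch 'ROWS' [FORCE]. ROWS is JSON, a list that holds one entry, the list of rows, each a list of 5 numbers: the shift along the tool's x, y, z in cm, then the turn about the tool's x in rad, then the opening, from 0 (shut) to 1 (fully open). A call has 1 to 8 rows; each row shifts and turns the pose as measured when the row begins, along the tool's axes as they then stand; what a row does not reach is not made up. A row lasts 1/12 s, in which the tool goes at most 41.7 mm and 7.16 degrees, less where a joint would pass 70% of its speed; a pose out of reach is approached as far as the arm can. A call with a gripper value outside its range is refused whole. The fingers move at their own pace and stop on an object; FORCE is the grip in N (left out, the last holds). Time passes only in rows, so rows that do not move let the fingers close. It gives the time, the measured TCP pose, the force and the opening at its end, in the units of the state.
- robot.get_obs(): the state, without advancing time (a new reading comes with each control period).
- camera(name): name is "scene" or "top"; returns the picture (480x640x3 uint8, red, green, blue); there is no depth.
- camera_info(name): a dict with "camera_matrix" (3x3 intrinsics, pixels), "dist" ([k1, k2, p1, p2, k3] as OpenCV has them; the pictures are not rectified), "rvec" (rotation vector, rad) and "tvec" (3), from world to camera coordinates, as OpenCV has them. Camera axes: x right, y down, z forward; pixel columns grow to the right and rows downward; lengths in m; the calibration is good to about 2 mm. A picture is of the moment at which its call begins. camera_info takes no time and is no camera call.
- robot.hand_in(): hands the job in, once; it reports no verdict.
The state is a dict: "time": time; "q": joint angles; "joint_velocities": joint speeds; "joint_torque": joint torques, N m; "position": TCP position; "tool_rot": TCP orientation; "ft_force": force on the tool from outside, world axes, zero at the start; "moment": the same for the moment, N m; "grip_width": finger opening in m.
Only numpy, scipy, OpenCV 4.12 (cv2) and the standard library are available. Lean on these libraries where they do the work, as an engineer would, in place of code of your own. Each camera call takes 0.05 s, during which the arm holds its last target. There are 200 camera calls.

## Working session

There is one attempt and no reset: what is moved stays moved. The work goes in short steps, Python scripts to look and compute and a shell command to move; the robot and the scene stay as the last step left them, time stands still between calls to the robot, and variables do not carry over. Pictures are saved under pics/ and viewed, about 8 in all and at most 12, crops included, and the job is handed in when it is done.

```bash
mkdir -p pics; ls
python3 - <<'E'
from rig import robot,camera,camera_info
import cv2,numpy as np
for n in("scene","top"):
    im=camera(n); cv2.imwrite(f"pics/{n}0.png",im[:,:,::-1]); i=camera_info(n)
    R=cv2.Rodrigues(np.array(i["rvec"],float))[0]; print(n,np.round(i["camera_matrix"],1).tolist(),i["dist"],"pos",np.round(-R.T@np.array(i["tvec"]).ravel(),3),np.round(R,2).tolist())
o=robot.get_obs();print(o)
E
```

```text
pics
scene [[577.3, 0.0, 327.8], [0.0, 577.3, 236.4], [0.0, 0.0, 1.0]] [-0.18248727  0.          0.          0.          0.        ] pos [1.087 0.34  1.175] [[-0.55, 0.84, 0.0], [0.73, 0.48, -0.49], [-0.41, -0.26, -0.87]]
top [[463.8, 0.0, 320.0], [0.0, 463.8, 241.6], [0.0, 0.0, 1.0]] [-0.03992318  0.          0.          0.          0.        ] pos [ 0.476 -0.012  1.037] [[0.03, -1.0, -0.01], [-1.0, -0.02, -0.07], [0.07, 0.01, -1.0]]
{'time': 0.1, 'q': array([-1.35649812e+00,  5.28406333e-01,  1.43377107e+00, -2.08230688e-05,
        1.18143810e+00, -1.78461307e-01]), 'joint_velocities': array([-1.02786347e-03, -1.38564483e-04, -2.50408417e-03, -9.92634404e-05,
       -9.93733247e-04, -2.56836852e-04]), 'joint_torque': array([-5.26822641e-04, -4.40986204e+01, -1.77150178e+01,  6.35388982e-02,
        5.33577881e-02, -3.97611041e-05]), 'position': array([ 0.2391158 , -0.5767465 ,  0.23265012]), 'tool_rot': array([-0.69349523, -0.13868827,  0.69353447, -0.13725837]), 'ft_force': array([-0.45072515,  0.05236364, -0.33713787]), 'moment': array([-0.03874479, -0.00890841,  0.00858488]), 'grip_width': 0.08710352608108297}
```

View pics/scene0.png

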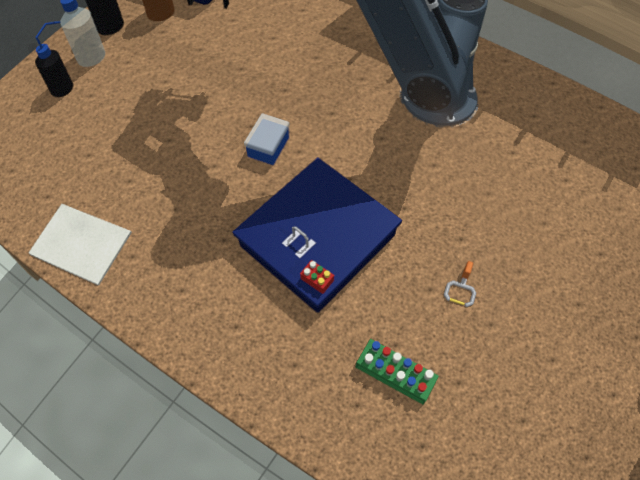

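View pics/top0.png

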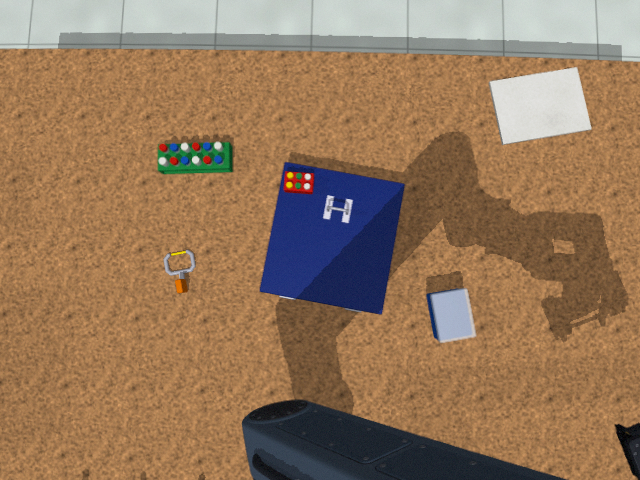

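The scene view shows the carrier at (318,235), its loop at (299,240), the hook at (462,290), the green rack at (397,370) and the tip box at (267,138). In the top view the hook's grip is at (181,283) with its gate at (179,253), and the loop is at (338,209).

```bash
cat > h.py <<'E'
import cv2,numpy as np
from rig import robot,camera,camera_info
def ray(n,px):
    i=camera_info(n);R=cv2.Rodrigues(np.array(i["rvec"],float))[0]
    u=cv2.undistortPoints(np.array([[px]],float),np.array(i["camera_matrix"]),np.array(i["dist"]))[0,0]
    return -R.T@np.array(i["tvec"]).ravel(), R.T@np.array([u[0],u[1],1])
def onz(n,px,z):
    c,d=ray(n,px); return c+d*(z-c[2])/d[2]
def tri(p1,p2):
    A=[];b=[]
    for n,p in(("scene",p1),("top",p2)):
        c,d=ray(n,p);d/=np.linalg.norm(d);M=np.eye(3)-np.outer(d,d);A.append(M);b.append(M@c)
    return np.linalg.lstsq(np.vstack(A),np.hstack(b),rcond=None)[0]
def proj(n,P):
    i=camera_info(n);return cv2.projectPoints(np.array(P,float).reshape(-1,3),np.array(i["rvec"]),np.array(i["tvec"]),np.array(i["camera_matrix"]),np.array(i["dist"]))[0].reshape(-1,2)
def crop(im,x,y,w,h,s):
    return cv2.resize(im[y:y+h,x:x+w],None,fx=s,fy=s,interpolation=cv2.INTER_CUBIC)
def blobs(im,lo,hi,roi):
    x,y,w,h=roi;m=cv2.inRange(cv2.cvtColor(im[y:y+h,x:x+w],cv2.COLOR_BGR2HSV),lo,hi)
    n,l,s,c=cv2.connectedComponentsWithStats(m);k=1+s[1:,4].argmax();p=np.argwhere(l==k)[:,::-1]+[x,y]
    return p.astype(np.float32)
E
python3 - <<'E'
from h import *
s=cv2.imread("pics/scene0.png");t=cv2.imread("pics/top0.png")
a=crop(s,430,250,66,66,6)[:396,:396];b=crop(t,145,235,66,66,6);c=crop(s,266,210,66,66,6);d=crop(t,305,176,66,66,6)
cv2.imwrite("pics/c1.png",cv2.resize(np.vstack([np.hstack([a,b]),np.hstack([c,d])]),(594,594)))
# lid corners in both
for n,im,roi in(("top",t,(240,140,190,190)),("scene",s,(220,145,200,180))):
    p=blobs(im,(110,100,30),(130,255,255),roi);h=cv2.convexHull(p)
    q=cv2.approxPolyDP(h,6,True).reshape(-1,2);print(n,len(p),q.tolist())
    for v in q: print(np.round(onz(n,v,.07),4))
for n,im,roi in(("top",t,(150,240,60,60)),("scene",s,(440,250,50,60))):
    o=blobs(im,(3,150,60),(14,255,255),(roi[0],roi[1]+(32 if n=="top" else 0),roi[2],roi[3]-32)if 1 else roi)
    y=blobs(im,(22,130,100),(35,255,255),roi)
    print(n,"orange",cv2.minAreaRect(o),len(o),"yellow",cv2.minAreaRect(y),len(y),onz(n,y.mean(0),.0046))
E
```

```text
top 15198 [[403.0, 184.0], [381.0, 313.0], [260.0, 290.0], [285.0, 163.0]]
[ 0.6733 -0.1753  0.07  ]
[ 0.4021 -0.1331  0.07  ]
[0.4431 0.1189 0.07  ]
[0.7123 0.0753 0.07  ]
scene 12542 [[401.0, 220.0], [318.0, 311.0], [233.0, 233.0], [317.0, 158.0]]
[0.443  0.1185 0.07  ]
[0.7258 0.0844 0.07  ]
[ 0.6765 -0.1746  0.07  ]
[ 0.4038 -0.1339  0.07  ]
top orange ((183.0459442138672, 285.0242919921875), (15.07190227508545, 8.013840675354004), 72.89727020263672) 72 yellow ((177.96153259277344, 252.8076934814453), (2.7456257343292236, 14.512594223022461), 78.69007110595703) 42 [0.51865301 0.31536095 0.0046    ]
scene orange ((467.3000183105469, 269.0999755859375), (6.957010269165039, 16.443843841552734), 18.434947967529297) 114 yellow ((456.8000183105469, 301.1000061035156), (14.862703323364258, 2.8460497856140137), 18.43494987487793) 45 [0.51763058 0.31273192 0.0046    ]
```

View pics/c1.png

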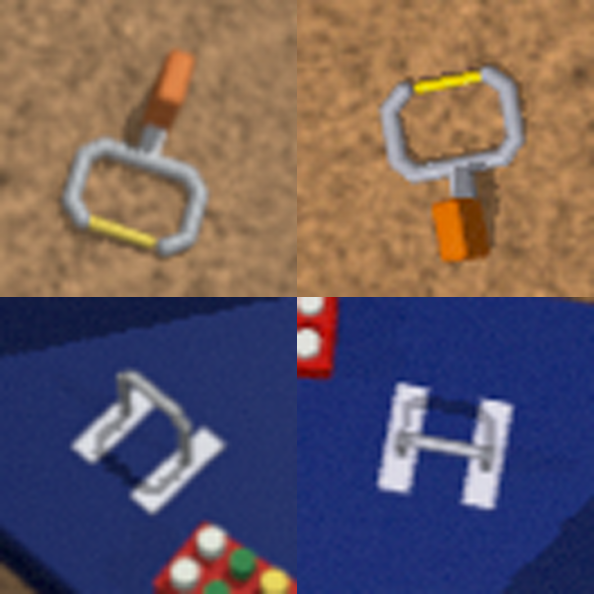

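The crop shows the hook lying with its gate (yellow) away from the robot, and the loop's arch across two white slot plates, with legs near top-view pixels (329,208) and (347,210). The right leg (carrier -y), approached along carrier +x, leaves the other leg outside the ring at hook y = 48.

Run:
```python
from h import *
s=cv2.imread("pics/scene0.png");t=cv2.imread("pics/top0.png")
P=lambda o,x,y:[(x+.5)/4.5-.5+o[0],(y+.5)/4.5-.5+o[1]]
c=(266,210);d=(305,176)
print("right top",tri(P(c,127,78),P(d,191,148)),"left top",tri(P(c,186,137),P(d,106,142)))
for n,z,pts in(("scene",.07,[P(c,122,114),P(c,187,166)]),("top",.07,[P(d,188,169),P(d,105,157)])):
    for p in pts: print("base",n,onz(n,p,z))
print("apex mid top on z=.112",onz("top",P(d,148,146),.112))
# ring
for n,im,roi in(("top",t,(158,240,44,36)),("scene",s,(438,276,46,34))):
    x,y,w,h=roi;hsv=cv2.cvtColor(im[y:y+h,x:x+w],cv2.COLOR_BGR2HSV)
    m=((hsv[...,1]<70)&(hsv[...,2]>90))|((hsv[...,0]>21)&(hsv[...,0]<36)&(hsv[...,1]>120)&(hsv[...,2]>140))
    k,l,st,_=cv2.connectedComponentsWithStats(m.astype(np.uint8));j=1+st[1:,4].argmax()
    q=np.argwhere(l==j)[:,::-1]+[x,y]
    g=np.array([onz(n,v,.0046)[:2] for v in q],np.float32)*1000
    print(n,"ring",len(q),cv2.minAreaRect(cv2.convexHull(g)))
    yq=blobs(im,(22,130,100),(35,255,255),roi);g=np.array([onz(n,v,.0046)[:2] for v in yq],np.float32)*1000
    L=cv2.fitLine(g,cv2.DIST_L2,0,.01,.01).ravel();print(" gate dir",np.degrees(np.arctan2(L[1],L[0])),L[2:])
    o=blobs(im,(3,150,120),(14,255,255),(172,276,20,20) if n=="top" else (458,256,20,24))
    print(" orange c",o.mean(0),len(o),onz(n,o.mean(0),.03), o.min(0),o.max(0))
o=robot.get_obs();from scipy.spatial.transform import Rotation as R
print(R.from_quat(o["tool_rot"]).as_matrix().round(3).tolist())
```

```text
right top [ 0.61082266 -0.05504955  0.1158776 ] left top [ 0.6151057  -0.01796388  0.10157086]
base scene [ 0.6076849  -0.06138015  0.07      ]
base scene [ 0.61397432 -0.01867335  0.07      ]
base top [ 0.60825499 -0.05710078  0.07      ]
base top [ 0.61295204 -0.01824558  0.07      ]
apex mid top on z=.112 [ 0.61242003 -0.03707829  0.112     ]
top ring 326 ((495.02874755859375, 311.26507568359375), (54.61439514160156, 69.4707260131836), 10.872385025024414)
 gate dir -76.33894 [518.6528  315.36353]
 orange c [183.61539 291.     ] 13 [0.43499558 0.29081181 0.03      ] [181. 288.] [187. 292.]
scene ring 359 ((489.96685791015625, 308.5382385253906), (65.63082885742188, 69.81156158447266), 12.713459014892578)
 gate dir -78.27629 [517.63    312.72974]
 orange c [468.42856 266.97403] 77 [0.44177042 0.29801176 0.03      ] [465. 261.] [472. 274.]
[[-0.0, 0.383, -0.924], [0.002, -0.924, -0.383], [-1.0, -0.002, -0.0]]
```

```bash
python3 -m inch '[[[0,-2.2,-3.2,0,1],[0,-2.2,-3.2,0,1],[0,-2.2,-3.2,0,1],[0,-2.2,-3.2,0,1],[0,-2.2,-3.2,0,1],[0,-2.2,-3.2,0,1],[0,-2.2,-3.2,0,1],[0,-2.2,-3.2,0,1]]]'
cat >> h.py <<'E'
from scipy.spatial.transform import Rotation
def delta(x,y,z,yaw=None):
    "remaining shift to a world TCP target, tool axes cm; yaw=desired angle of hook x in deg (tool y = -hook y)"
    o=robot.get_obs();R=Rotation.from_quat(o["tool_rot"]).as_matrix();p=o["position"]
    a=np.degrees(np.arctan2(R[1,1],R[0,1]))+90
    print("t",round(o["time"],2),"p",p.round(4),"hookyaw",a.round(2),"tiltx",R[:,0].round(3),"shift cm",(R.T@(np.array([x,y,z])-p)*100).round(2),"turn",None if yaw is None else round(-np.radians(yaw-a),3),"F",o["ft_force"].round(2),"w",round(o["grip_width"],4))
E
python3 -c "
from h import *
delta(.4435,.2995,.2,12.5)"
```

```text
time: 0.77
position: [0.4094, -0.3146, 0.228]
tool_rot: [-0.693, -0.133, 0.696, -0.132]
ft_force: [0.8, 0.9, 0.5]
grip_width: 0.0869
t 0.77 p [ 0.4094 -0.3146  0.228 ] hookyaw 21.59 tiltx [-0.004  0.    -1.   ] shift cm [  2.81 -55.84 -25.77] turn 0.159 F [0.82 0.94 0.49] w 0.0869
```

```bash
python3 -m inch '[[[0,-3.5,-1.6,0,1],[0,-3.5,-1.6,0,1],[0,-3.5,-1.6,0,1],[0,-3.5,-1.6,0,1],[0,-3.5,-1.6,0,1],[0,-3.5,-1.6,0,1],[0,-3.5,-1.6,0,1],[0,-3.5,-1.6,0,1]]]' >/dev/null
python3 -m inch '[[[0,-3.5,-1.6,0,1],[0,-3.5,-1.6,0,1],[0,-3.5,-1.6,0,1],[0,-3.5,-1.6,0,1],[0,-3.5,-1.6,0,1],[0,-3.5,-1.6,0,1],[0,0,0,0.1,1],[0,0,0,0.06,1]]]' >/dev/null
python3 -c "
from h import *
delta(.4435,.2995,.1,12.5)"
```

```text
t 2.1 p [0.4352 0.2574 0.225 ] hookyaw 12.61 tiltx [-0.003  0.002 -1.   ] shift cm [12.51 -3.89 -1.75] turn 0.002 F [ 0.31  0.23 -0.35] w 0.0872
```

```bash
python3 -m inch '[[[2,-2,-0.9,0,0.6],[2,-1.9,-0.9,0,0.6],[3,0,0,0,0.6],[3,0,0,0,0.6],[2.5,0,0,0,0.6],[0,0,0,0,0.6],[0,0,0,0,0.6]]]' >/dev/null
python3 - <<'E'
from h import *
delta(.4435,.2995,.018,12.5)
s=camera("scene")[:,:,::-1];t=camera("top")[:,:,::-1]
x=crop(s,420,220,100,100,4);y=crop(t,130,225,100,100,4)
cv2.imwrite("pics/g1.png",np.hstack([x,y]))
E
```

```text
t 2.68 p [0.4453 0.3059 0.0958] hookyaw 12.81 tiltx [ 0.002  0.004 -1.   ] shift cm [7.78 0.61 0.34] turn 0.005 F [-0.14 -0.66  0.37] w 0.0541
```

View pics/g1.png

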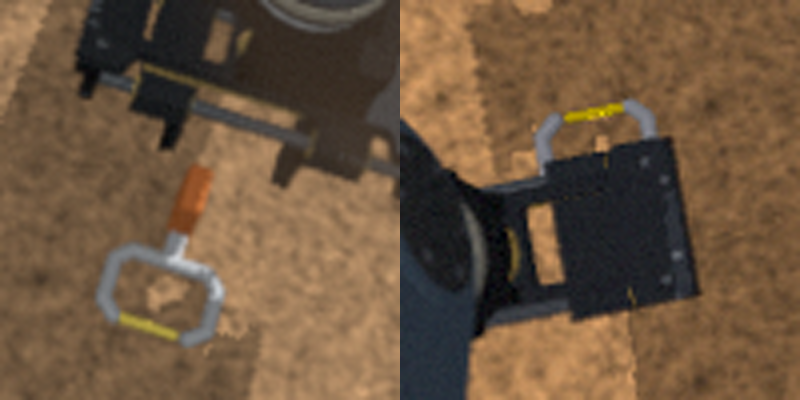

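The hook's orange grip (scene crop (190,200)) lies between and below the two fingertips (170,140) and (285,180), jaws parallel to the gate. I'm descending.

```bash
python3 -m inch '[[[1,0.5,0.3,0,0.6],[1.5,0,0,0,0.6],[1.5,0,0,0,0.6],[1.5,0,0,0,0.6],[1.2,0,0,0,0.6],[0,0,0,0,0.6],[0,0,0,0,0.6]]]' >/dev/null
python3 -c "
from h import *
delta(.4435,.2995,.018,12.5)"
```

```text
t 3.37 p [0.4552 0.3038 0.0418] hookyaw 12.71 tiltx [ 0.03   0.015 -0.999] shift cm [2.33 0.19 1.31] turn 0.004 F [ 0.62  0.64 -0.51] w 0.0521
```

```bash
python3 -m inch '[[[-1,0,1.2,0,0.6],[-0.5,0,0,0,0.6],[0,0,0,0,0.6],[0,0,0,0,0.6]]]' >/dev/null
python3 -c "
from h import *
delta(.4435,.2995,.018,12.5)"
python3 -m inch '[[[0.5,0,0,0,0.6],[0.5,0,0,0,0.6],[0.5,0,0,0,0.6],[0.5,0,0,0,0.6]]]' >/dev/null
python3 -c "
from h import *
delta(.4435,.2995,.018,12.5)"
```

```text
t 3.7 p [0.447  0.3022 0.0626] hookyaw 12.68 tiltx [ 0.041  0.02  -0.999] shift cm [4.44 0.23 0.6 ] turn 0.003 F [-0.07 -0.79  0.39] w 0.0526
t 4.03 p [0.4515 0.3039 0.0435] hookyaw 12.68 tiltx [ 0.048  0.022 -0.999] shift cm [2.5  0.28 1.  ] turn 0.003 F [-0.14  0.28 -0.38] w 0.0522
```

```bash
cat > d.py <<'E'
from h import *
import sys
delta(*map(float,sys.argv[1:]));print(robot.get_obs()["q"].round(4))
E
T=".4435 .2995 .018 12.5"; python3 d.py $T
python3 -m inch '[[[0,0,0,0,0.6],[0,0,0,0,0.6],[0,0,0,0,0.6],[0,0,0,0,0.6]]]' >/dev/null;python3 d.py $T
python3 -m inch '[[[-1,0,0,0,0.6],[-1,0,0,0,0.6],[-1,0,0,0,0.6],[-1,0,0,0,0.6]]]' >/dev/null;python3 d.py $T
python3 -m inch '[[[0,0,1,0,0.6],[0,0,1,0,0.6]]]' >/dev/null;python3 d.py $T
python3 -m inch '[[[0,0,-1,0,0.6],[0,0,-1,0,0.6]]]' >/dev/null;python3 d.py $T
```

```text
t 4.03 p [0.4515 0.3039 0.0435] hookyaw 12.68 tiltx [ 0.048  0.022 -0.999] shift cm [2.5  0.28 1.  ] turn 0.003 F [-0.14  0.28 -0.38] w 0.0522
[0.3855 0.7047 1.8134 0.005  0.5706 1.7311]
t 4.37 p [0.4502 0.3032 0.0402] hookyaw 12.66 tiltx [ 0.043  0.02  -0.999] shift cm [2.18 0.24 0.84] turn 0.003 F [ 0.63 -0.73  0.19] w 0.0522
[0.3852 0.7109 1.8138 0.005  0.5697 1.7312]
t 4.7 p [0.4471 0.3018 0.0818] hookyaw 12.66 tiltx [ 0.039  0.019 -0.999] shift cm [6.36 0.2  0.67] turn 0.003 F [-0.96  0.24  0.19] w 0.0525
[0.3849 0.6333 1.8029 0.0044 0.6625 1.7316]
t 4.87 p [0.431  0.2987 0.0852] hookyaw 12.63 tiltx [ 0.049  0.023 -0.999] shift cm [ 6.78  0.27 -0.88] turn 0.002 F [ 0.12 -0.53 -0.29] w 0.0521
[0.3914 0.6126 1.8472 0.004  0.6277 1.7389]
t 5.03 p [0.4449 0.3017 0.0866] hookyaw 12.72 tiltx [ 0.043  0.02  -0.999] shift cm [6.84 0.26 0.5 ] turn 0.004 F [ 0.78 -0.02  0.05] w 0.0523
[0.3863 0.6222 1.8082 0.0046 0.664  1.7318]
```

```bash
T=".4435 .2995 .018 12.5"; 
python3 -m inch '[[[-0.2,0,0,0,0.6],[-0.2,0,0,0,0.6],[-0.2,0,0,0,0.6],[-0.2,0,0,0,0.6],[-0.2,0,0,0,0.6],[-0.2,0,0,0,0.6],[-0.2,0,0,0,0.6],[-0.2,0,0,0,0.6]]]' >/dev/null;python3 d.py $T
python3 -m inch '[[[0.3,0,0.1,0,0.6],[0.3,0,0.1,0,0.6],[0.3,0,0.1,0,0.6],[0.3,0,0.1,0,0.6],[0.3,0,0.1,0,0.6],[0.3,0,0.1,0,0.6],[0.3,0,0.1,0,0.6],[0.3,0,0.1,0,0.6]]]' >/dev/null;python3 d.py $T
```

```text
t 5.7 p [0.4476 0.3019 0.1027] hookyaw 12.66 tiltx [ 0.044  0.021 -0.999] shift cm [8.44 0.23 0.85] turn 0.003 F [ 0.24 -1.03  1.38] w 0.0521
[0.3848 0.5958 1.7943 0.0042 0.7033 1.7317]
t 6.37 p [0.4401 0.3006 0.0764] hookyaw 12.66 tiltx [ 0.044  0.021 -0.999] shift cm [ 5.84  0.24 -0.03] turn 0.003 F [ 0.1  -0.01 -0.32] w 0.0523
[0.3879 0.6367 1.826  0.0045 0.6303 1.7344]
```

```bash
T=".4435 .2995 .018 12.5"; 
python3 -m inch '[[[-2.5,0,0,0,0.6],[-2.5,0,0,0,0.6],[-2.5,0,0,0,0.6],[0,0,0,0,0.6]]]' >/dev/null;python3 d.py $T
python3 -m inch '[[[0.7,0,0,0,0.6],[0.7,0,0,0,0.6],[0.7,0,0,0,0.6],[0.7,0,0,0,0.6],[0.7,0,0,0,0.6],[0.7,0,0,0,0.6],[0.7,0,0,0,0.6],[0.7,0,0,0,0.6]]]' >/dev/null;python3 d.py $T
```

```text
t 6.7 p [0.4341 0.2979 0.149 ] hookyaw 12.65 tiltx [ 0.034  0.017 -0.999] shift cm [13.13  0.17 -0.47] turn 0.003 F [ 0.53  0.19 -0.46] w 0.0524
[0.3875 0.5071 1.7877 0.0037 0.8092 1.7352]
t 7.37 p [0.434 0.298 0.084] hookyaw 12.64 tiltx [ 0.029  0.015 -0.999] shift cm [ 6.63  0.11 -0.75] turn 0.002 F [ 0.05 -0.05  0.41] w 0.0526
[0.3877 0.6211 1.8265 0.0043 0.6619 1.7347]
```

```bash
T=".4435 .2995 .018 12.5"; 
python3 -m inch '[[[-2.5,0,0,0,0.6],[-2.5,0,0,0,0.6],[-2.5,0,0,0,0.6],[-2.5,0,0,0,0.6],[0,0,-1,0,0.6],[0.6,0,-0.5,0,0.6],[0.6,0,0,0,0.6],[0.6,0,0,0,0.6]]]' >/dev/null;python3 d.py $T
python3 -m inch '[[[0.7,0,0,0,0.6],[0.7,0,0,0,0.6],[0.7,0,0,0,0.6],[0.7,0,0,0,0.6],[0.7,0,0,0,0.6],[0.7,0,0,0,0.6],[0.7,0,0,0,0.6],[0.7,0,0,0,0.6]]]' >/dev/null;python3 d.py $T
```

```text
t 8.03 p [0.4449 0.2989 0.1586] hookyaw 12.6 tiltx [ 0.015  0.009 -1.   ] shift cm [ 1.405e+01 -1.000e-02  3.500e-01] turn 0.002 F [-0.23  0.39 -0.38] w 0.0523
[0.3815 0.5083 1.7418 0.0035 0.8747 1.7302]
t 8.7 p [0.4403 0.2972 0.0898] hookyaw 12.58 tiltx [ 0.001  0.003 -1.   ] shift cm [ 7.18 -0.13 -0.35] turn 0.001 F [-0.54  0.83 -0.07] w 0.0521
[0.3817 0.6217 1.7894 0.0041 0.7288 1.7299]
```

Vertical again. Slow descent.

```bash
T=".4435 .2995 .018 12.5"; 
python3 -m inch '[[[0.6,0,-0.05,0,0.6],[0.6,0,-0.05,0,0.6],[0.6,0,-0.05,0,0.6],[0.6,0,-0.05,0,0.6],[0.6,0,-0.05,0,0.6],[0.6,0,-0.05,0,0.6],[0.6,0,-0.05,0,0.6],[0.6,0,0,0,0.6]]]' >/dev/null;python3 d.py $T
```

```text
t 9.37 p [0.445  0.2985 0.0369] hookyaw 12.58 tiltx [ 0.002  0.004 -1.   ] shift cm [ 1.89 -0.12  0.13] turn 0.001 F [0.94 0.59 0.27] w 0.0523
[0.3808 0.72   1.8002 0.0047 0.6177 1.7282]
```

```bash
T=".4435 .2995 .018 12.5"; 
python3 -m inch '[[[0.5,0,0,0,0.6],[0.5,0,0,0,0.6],[0.5,0,0,0,0.6],[0.1,0,0,0,0.6]]]' >/dev/null;python3 d.py $T
python3 -m inch '[[[0,0,0,0,0],[0,0,0,0,0],[-0.05,0,0,0,0],[-0.05,0,0,0,0],[-0.05,0,0,0,0],[-0.05,0,0,0,0]]]' 55 >/dev/null;python3 d.py $T
```

```text
t 9.7 p [0.4446 0.2984 0.018 ] hookyaw 12.58 tiltx [ 0.001  0.003 -1.   ] shift cm [ 0.   -0.13  0.08] turn 0.001 F [ 0.    0.17 -0.29] w 0.0523
[0.3808 0.755  1.8044 0.0049 0.5801 1.7279]
t 10.2 p [0.4448 0.2986 0.0204] hookyaw 12.58 tiltx [ 0.002  0.004 -1.   ] shift cm [ 0.24 -0.12  0.1 ] turn 0.001 F [-0.24  0.5  -0.28] w 0.0199
[0.3809 0.7507 1.8038 0.0049 0.5844 1.728 ]
```

```bash
T=".4435 .2995 .018 12.5"; 
python3 -m inch '[[[0.1,0,0,0,0],[0.05,0,0,0,0],[0,0,0,0,0],[0,0,0,0,0],[0,0,0,0,0]]]' 55 >/dev/null;python3 d.py $T
```

```text
t 10.62 p [0.445  0.2987 0.02  ] hookyaw 12.58 tiltx [ 0.003  0.004 -1.   ] shift cm [ 0.2  -0.11  0.12] turn 0.001 F [-1.09  0.14  1.72] w 0.0136
[0.381  0.7514 1.8043 0.005  0.582  1.728 ]
```

```bash
T=".5085 -.0494 .17 -9.2"; 
python3 -m inch '[[[-0.8,0,0,0,0],[-1.2,0,0,0,0],[-1.2,0,0,0,0],[-1.2,0,0,0,0],[-1.2,0,0,0,0],[-1.2,0,0,0,0],[-1.2,0,0,0,0],[-1.2,0,0,0,0]]]' 55 >/dev/null;python3 d.py $T
python3 -m inch '[[[-1.2,0,0,0,0],[-1.2,0,0,0,0],[-1.2,0,0,0,0],[-1.2,0,0,0,0],[-1,0,0,0,0]]]'  >/dev/null;python3 d.py $T
```

```text
t 11.28 p [0.4411 0.2968 0.114 ] hookyaw 12.57 tiltx [-0.008 -0.    -1.   ] shift cm [-5.65 35.25  1.  ] turn 0.38 F [-0.18 -0.74 -1.44] w 0.0136
[0.3803 0.583  1.7677 0.004  0.7984 1.7289]
t 11.7 p [0.4396 0.2961 0.1766] hookyaw 12.57 tiltx [-0.01  -0.001 -1.   ] shift cm [ 0.62 35.22  0.79] turn 0.38 F [-1.01  0.82 -0.98] w 0.0132
[0.38   0.4826 1.7223 0.0036 0.9461 1.7293]
```

```bash
T=".5085 -.0494 .17 -9.2"; 
python3 -m inch '[[[0,0,0,0.06,0],[0,0,0,0.07,0],[0,0,0,0.07,0],[0,0,0,0.07,0],[0,0,0,0.07,0],[0,0,0,0.04,0],[0,0,0,0,0]]]' >/dev/null;python3 d.py $T
python3 -m inch '[[[0,1,-0.4,0,0],[0,2,-0.8,0,0],[0,2,-0.8,0,0],[0,2,-0.8,0,0],[0,2,-0.8,0,0],[0,2,-0.8,0,0],[0,2,-0.8,0,0],[0,2,-0.8,0,0]]]'  >/dev/null;python3 d.py $T
```

```text
t 12.28 p [0.4384 0.2959 0.182 ] hookyaw -10.26 tiltx [-0.006  0.001 -1.   ] shift cm [  1.12  32.72 -13.06] turn -0.018 F [ 0.21 -0.56 -0.56] w 0.0135
[0.3804 0.4718 1.7231 0.004  0.9519 2.128 ]
t 12.95 p [0.4702 0.1306 0.1824] hookyaw -9.19 tiltx [-0.007  0.    -1.   ] shift cm [ 1.21 17.16 -6.67] turn 0.0 F [ 0.07 -0.02 -1.16] w 0.0135
[4.1200e-02 4.2410e-01 1.8191e+00 7.0000e-04 9.0580e-01 1.7720e+00]
```

```bash
T=".5085 -.0494 .17 -9.2"; 
python3 -m inch '[[[0.1,2.2,-0.8,0,0],[0.2,2.2,-0.8,0,0],[0.2,2.2,-0.8,0,0],[0.2,2.2,-0.9,0,0],[0.2,2.2,-0.9,0,0],[0.2,2.2,-0.9,0,0],[0.1,2,-0.8,0,0],[0,1,-0.4,0,0]]]' >/dev/null;python3 d.py $T
python3 -m inch '[[[0,0.4,-0.2,0,0],[0,0.2,0,0,0],[0,0,0,0,0]]]'  >/dev/null;python3 d.py $T
python3 - <<'E'
from h import *
s=camera("scene")[:,:,::-1];t=camera("top")[:,:,::-1]
cv2.imwrite("pics/s2.png",s);cv2.imwrite("pics/t2.png",t)
cv2.imwrite("pics/c2.png",np.hstack([crop(s,250,150,133,133,3),crop(t,265,140,133,133,3)]))
E
```

```text
t 13.62 p [ 0.5053 -0.0554  0.1709] hookyaw -8.82 tiltx [-0.008 -0.003 -1.   ] shift cm [ 0.09 -0.64 -0.23] turn 0.007 F [ 0.32 -0.22 -1.59] w 0.0136
[-0.3262  0.4661  1.7806 -0.0067  0.9019  1.4027]
t 13.87 p [ 0.506  -0.0647  0.171 ] hookyaw -9.0 tiltx [-0.009 -0.003 -1.   ] shift cm [ 0.1  -1.55 -0.01] turn 0.004 F [-0.94 -1.06 -1.01] w 0.0136
[-0.3434  0.4681  1.776  -0.0069  0.9048  1.3888]
```

View pics/c2.png

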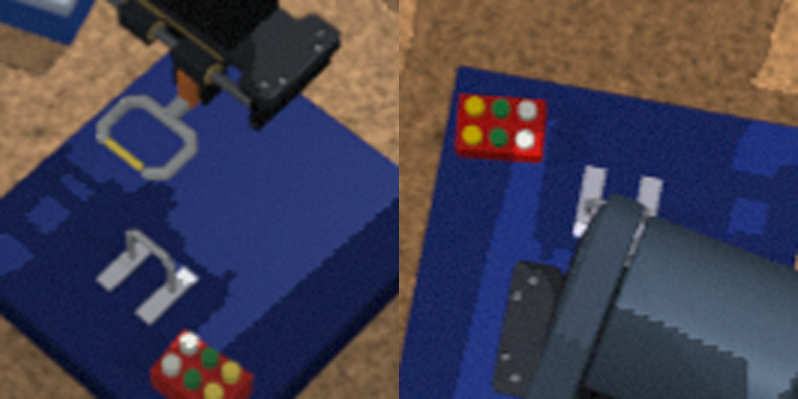

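The scene half shows the hook held flat over the lid, gate at crop (122,153), the loop's right leg at (130,245) beyond it. I need finer leg pixels.

Run:
```python
from h import *
s=cv2.imread("pics/s2.png");s0=cv2.imread("pics/scene0.png");t=cv2.imread("pics/top0.png")
cv2.imwrite("pics/c3.png",np.hstack([crop(s0,280,222,36,40,11),crop(t,320,192,36,40,11)]))
o=robot.get_obs();p=o["position"]
y=blobs(s,(20,110,80),(36,255,255),(275,185,35,40));print(len(y),y.min(0),y.max(0))
z=p[2]-.0154
g=np.array([onz("scene",v,z)[:2] for v in y],np.float32)
L=cv2.fitLine(g*1000,cv2.DIST_L2,0,.01,.01).ravel();print("gate dir",np.degrees(np.arctan2(L[1],L[0])),"len",np.ptp(g@L[:2]))
R=Rotation.from_quat(o["tool_rot"]).as_matrix();a=np.arctan2(R[1,1],R[0,1])+np.pi/2
X=np.array([np.cos(a),np.sin(a)]);Y=np.array([-X[1],X[0]])
m=g.mean(0);d=m-p[:2];print("gate mid",m,"rel TCP along hook x,y mm",d@X*1000,d@Y*1000,"(want 74,-3.25 minus grip offset)")
```

```text
35 [285. 196.] [296. 206.]
gate dir 79.516136 len 0.03295248
gate mid [ 0.58010703 -0.08067434] rel TCP along hook x,y mm 75.99337162578124 -5.113753722603812 (want 74,-3.25 minus grip offset)
```

View pics/c3.png

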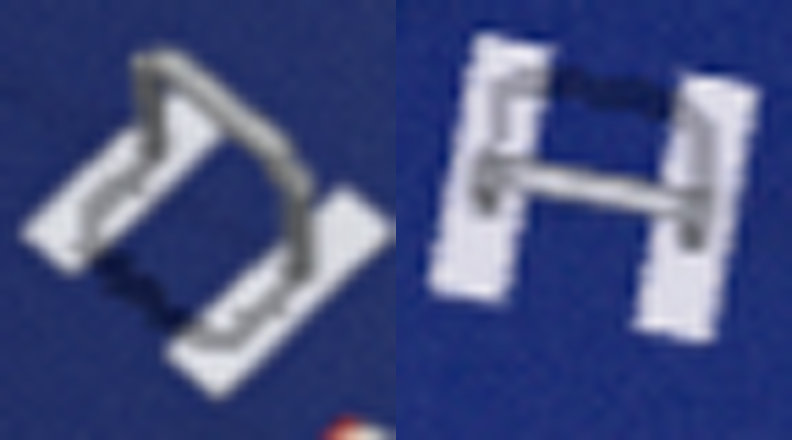

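Run:
```python
from h import *
for n,z,p in(("scene",.07,(293.6,235.3)),("scene",.07,(306.9,246.1)),("top",.07,(346.5,213.4)),("top",.07,(327.8,210.2)),("scene",.09,(293.4,231.5))): print(n,onz(n,p,z).round(4))
# plates: corners
for n,pts in(("scene",[(20,235),(75,272),(222,135),(165,350),(215,398),(392,235),(345,185)]),("top",[(78,35),(158,45),(32,290),(112,300),(287,75),(365,88),(236,328),(318,342)])):
    o=(280,222) if n=="scene" else (320,192)
    for q in pts: print(n,q,onz(n,(q[0]/11-.45+o[0],q[1]/11-.45+o[1]),.07)[:2].round(4))
```

```text
scene [ 0.6074 -0.0593  0.07  ]
scene [ 0.6135 -0.0197  0.07  ]
top [ 0.6078 -0.0573  0.07  ]
top [ 0.6136 -0.0179  0.07  ]
scene [ 0.6085 -0.0578  0.09  ]
scene (20, 235) [ 0.6377 -0.0706]
scene (75, 272) [ 0.6385 -0.0567]
scene (222, 135) [ 0.5969 -0.0501]
scene (165, 350) [ 0.6429 -0.0319]
scene (215, 398) [ 0.6462 -0.0177]
scene (392, 235) [ 0.597  -0.0091]
scene (345, 185) [ 0.5928 -0.0232]
top (78, 35) [ 0.6464 -0.0147]
top (158, 45) [ 0.6448 -0.0301]
top (32, 290) [ 0.597  -0.0071]
top (112, 300) [ 0.5954 -0.0224]
top (287, 75) [ 0.6396 -0.0549]
top (365, 88) [ 0.6375 -0.0698]
top (236, 328) [ 0.5907 -0.0462]
top (318, 342) [ 0.5884 -0.0619]
```

```bash
T=".508 -.0493 .092 -9.2"; 
python3 -m inch '[[[0.3,-0.4,0,0,0],[0.8,-0.4,0,0,0],[0.9,-0.4,0,0,0],[0.9,-0.2,0,0,0],[0.9,0,0,0,0],[0.9,0,0,0,0],[0.5,0,0,0,0],[0.2,0,0,0,0]]]' >/dev/null;python3 d.py $T
python3 -m inch '[[[0.5,0,0,0,0],[0.4,0,0,0,0],[0,0,0,0,0]]]' >/dev/null;python3 d.py $T
```

```text
t 14.63 p [ 0.5059 -0.0431  0.1109] hookyaw -8.48 tiltx [-0.012 -0.001 -1.   ] shift cm [ 1.89  0.57 -0.32] turn 0.013 F [ 0.93  0.69 -0.66] w 0.0138
[-0.3029  0.5675  1.8258 -0.0062  0.7592  1.4204]
t 14.88 p [ 0.5055 -0.0434  0.0998] hookyaw -8.52 tiltx [-0.013 -0.    -1.   ] shift cm [ 0.78  0.54 -0.35] turn 0.012 F [-0.18  0.22 -1.2 ] w 0.0138
[-0.3037  0.5873  1.8323 -0.0064  0.7347  1.4206]
```

```bash
T=".508 -.0493 .091 -9.2"; 
python3 -m inch '[[[0.2,0.15,0,0.01,0],[0.2,0.15,0,0,0],[0.2,0.1,0,0,0],[0,0,0,0,0]]]' >/dev/null;python3 d.py $T
python3 -m inch '[[[0.1,0,0,0,0],[0.1,0,0,0,0],[0,0,0,0,0]]]' >/dev/null;python3 d.py $T
```

```text
t 15.22 p [ 0.5055 -0.0485  0.0939] hookyaw -9.2 tiltx [-0.011 -0.001 -1.   ] shift cm [ 0.28  0.04 -0.26] turn 0.0 F [-0.1   0.46 -1.15] w 0.0139
[-0.3133  0.5981  1.8359 -0.0068  0.7181  1.4231]
t 15.47 p [ 0.5059 -0.049   0.0922] hookyaw -9.23 tiltx [-0.01  -0.001 -1.   ] shift cm [ 0.12 -0.   -0.21] turn -0.001 F [ 0.83 -0.67 -1.35] w 0.0138
[-0.314   0.6012  1.8368 -0.0068  0.7127  1.4231]
```

```bash
T=".5067 -.0491 .0912 -9.2"; 
python3 -m inch '[[[0.05,0,-0.3,0,0],[0,0,-0.4,0,0],[0,0,-0.4,0,0],[0,0,-0.3,0,0]]]' >/dev/null;python3 d.py $T
python3 -m inch '[[[0,0,-0.3,0,0],[0,0,-0.3,0,0],[0,0,-0.3,0,0]]]' >/dev/null;python3 d.py $T
python3 -m inch '[[[0,0,-0.3,0,0],[0,0,-0.3,0,0],[0,0,-0.3,0,0]]]' >/dev/null;python3 d.py $T
```

```text
t 15.8 p [ 0.5205 -0.0511  0.0918] hookyaw -9.22 tiltx [-0.01  -0.001 -1.   ] shift cm [0.07 0.02 1.39] turn -0.0 F [ 0.29 -0.59 -0.77] w 0.0135
[-0.3093  0.6144  1.8001 -0.0065  0.7364  1.4274]
t 16.05 p [ 0.53   -0.0526  0.0916] hookyaw -9.2 tiltx [-0.012 -0.001 -1.   ] shift cm [0.06 0.03 2.36] turn -0.0 F [-1.9   0.22 -0.67] w 0.0134
[-0.3063  0.6234  1.7747 -0.0067  0.7543  1.43  ]
t 16.3 p [ 0.5379 -0.0538  0.0912] hookyaw -9.18 tiltx [-0.016 -0.    -1.   ] shift cm [0.05 0.04 3.16] turn 0.0 F [-3.08 -0.72  1.99] w 0.0136
[-0.3036  0.6323  1.7514 -0.0072  0.7731  1.4326]
```

```bash
T=".5067 -.0491 .0912 -9.2"; 
python3 -m inch '[[[-0.05,0,-0.3,0,0],[-0.05,0,-0.3,0,0]]]' >/dev/null;python3 d.py $T
python3 -m inch '[[[0,0,-0.3,0,0],[0,0,-0.3,0,0]]]' >/dev/null;python3 d.py $T
python3 - <<'E'
from h import *
s=camera("scene")[:,:,::-1];cv2.imwrite("pics/s4.png",s)
cv2.imwrite("pics/c4.png",crop(s,260,190,80,70,8))
E
```

```text
t 16.47 p [ 0.5433 -0.0546  0.0919] hookyaw -9.18 tiltx [-0.019  0.    -1.   ] shift cm [0.13 0.04 3.7 ] turn 0.0 F [-2.67 -0.32 -1.46] w 0.0132
[-0.302   0.6367  1.7352 -0.0075  0.7875  1.4343]
t 16.63 p [ 0.548  -0.0554  0.0915] hookyaw -9.17 tiltx [-0.023  0.001 -1.   ] shift cm [0.13 0.03 4.18] turn 0.001 F [-5.16 -0.16  2.45] w 0.0137
[-0.3005  0.6428  1.72   -0.0081  0.8008  1.436 ]
```

View pics/c4.png

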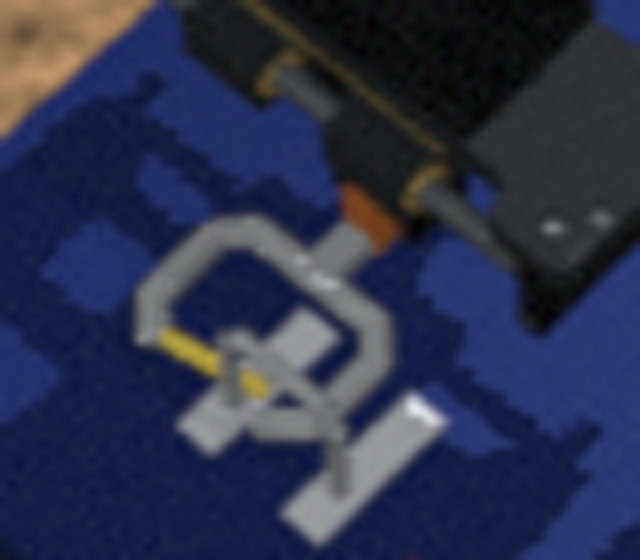

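Scene crop: the leg (230,375) is against the gate between the hinge (165,335) and the tip (265,385), with the gate starting to open; the other leg (340,470) stays outside the ring. Pushing on.

```bash
T=".5067 -.0491 .0912 -9.2"; 
for i in 1 2 3; do python3 -m inch '[[[-0.03,0,-0.3,0,0],[-0.03,0,-0.3,0,0]]]' >/dev/null;python3 d.py $T; done
```

```text
t 16.85 p [ 0.552  -0.0556  0.0919] hookyaw -9.14 tiltx [-0.028  0.003 -1.   ] shift cm [0.2  0.07 4.57] turn 0.001 F [-6.66  0.31  3.58] w 0.0136
[-0.2987  0.6473  1.7055 -0.008   0.8167  1.4372]
t 17.02 p [ 0.554  -0.0554  0.0924] hookyaw -9.09 tiltx [-0.038  0.005 -0.999] shift cm [0.3  0.12 4.76] turn 0.002 F [-6.62  0.42  5.15] w 0.0134
[-0.2969  0.6511  1.6929 -0.0086  0.8353  1.4385]
t 17.18 p [ 0.5553 -0.0554  0.0932] hookyaw -9.05 tiltx [-0.049  0.007 -0.999] shift cm [0.44 0.15 4.88] turn 0.003 F [-7.59  0.53  5.58] w 0.0135
[-0.2955  0.6543  1.6809 -0.0102  0.8549  1.4401]
```

```bash
T=".5067 -.0491 .0912 -9.2"; 
python3 -m inch '[[[-0.2,0,-0.5,0,0]]]' >/dev/null;python3 d.py $T;python3 -m inch '[[[-0.15,0,-0.5,0,0]]]' >/dev/null;python3 d.py $T
python3 - <<'E'
from h import *
s=camera("scene")[:,:,::-1];cv2.imwrite("pics/s5.png",s)
cv2.imwrite("pics/c5.png",crop(s,260,190,80,70,8))
E
```

```text
t 17.27 p [ 0.5574 -0.0554  0.0947] hookyaw -9.03 tiltx [-0.055  0.008 -0.998] shift cm [0.64 0.17 5.08] turn 0.003 F [-5.09  1.5  -1.87] w 0.0136
[-0.2942  0.6559  1.6697 -0.0106  0.8713  1.4412]
t 17.35 p [ 0.5601 -0.0555  0.0956] hookyaw -9.02 tiltx [-0.061  0.01  -0.998] shift cm [0.77 0.21 5.34] turn 0.003 F [-4.61  0.24 -1.05] w 0.0135
[-0.2929  0.6589  1.6579 -0.0105  0.8857  1.4423]
```

View pics/c5.png

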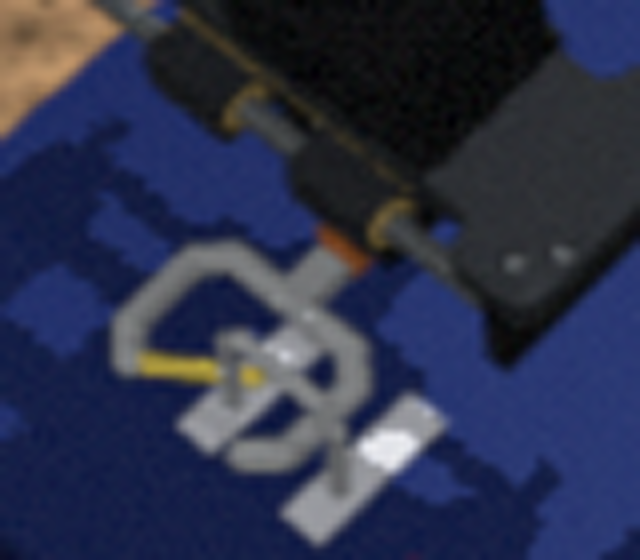

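Scene crop: the loop has stopped (same place, (235,385)) and the gate is now open about 0.5 rad with its tip (262,377) still beyond the leg. I'll keep pushing.

```bash
T=".5067 -.0491 .0912 -9.2"; 
for i in 1 2 3; do python3 -m inch '[[[-0.03,0,-0.8,0,0]]]' >/dev/null;python3 d.py $T|head -1;done
```

```text
t 17.48 p [ 0.5657 -0.0562  0.0949] hookyaw -8.99 tiltx [-0.067  0.011 -0.998] shift cm [0.77 0.22 5.9 ] turn 0.004 F [-9.27  0.38  4.15] w 0.0137
t 17.57 p [ 0.5706 -0.0569  0.0947] hookyaw -8.96 tiltx [-0.074  0.012 -0.997] shift cm [0.83 0.22 6.39] turn 0.004 F [-12.56  -0.26  10.58] w 0.0136
t 17.65 p [ 0.5758 -0.0582  0.0949] hookyaw -8.91 tiltx [-0.081  0.012 -0.997] shift cm [0.93 0.17 6.92] turn 0.005 F [-7.9  -3.83  8.73] w 0.0138
```

```bash
T=".5067 -.0491 .0912 -9.2"; 
python3 -m inch '[[[-0.2,0,-0.2,0,0]]]' >/dev/null;python3 d.py $T|head -1
python3 - <<'E'
from h import *
s=camera("scene")[:,:,::-1];cv2.imwrite("pics/s6.png",s)
cv2.imwrite("pics/c6.png",crop(s,260,190,80,70,8))
E
```

```text
t 17.73 p [ 0.58   -0.0592  0.0971] hookyaw -8.93 tiltx [-0.076  0.011 -0.997] shift cm [1.16 0.14 7.33] turn 0.005 F [ 0.58 -0.69 -1.12] w 0.0132
```

View pics/c6.png

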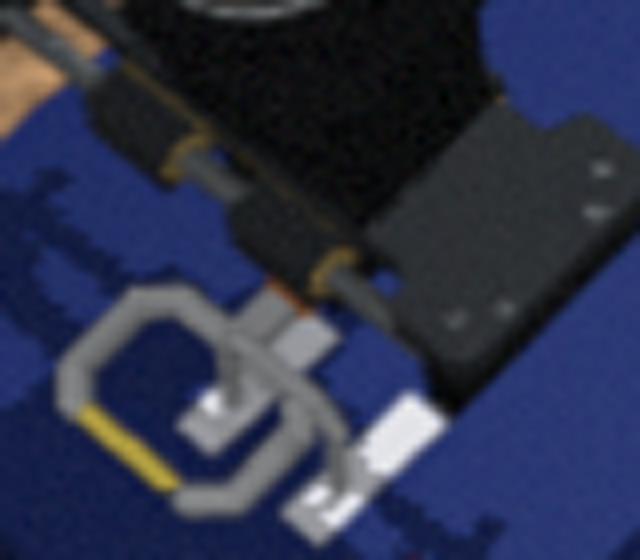

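Scene crop: the gate is shut (85,410)-(175,488) with the right leg (232,375) inside the ring, and the wrist force is back to about 0. Now pulling back.

```bash
T=".5067 -.0491 .0912 -9.2"; 
python3 -m inch '[[[0,0,0.4,0,0],[0.04,0,0.6,0,0],[0.04,0,0.6,0,0]]]' >/dev/null;python3 d.py $T|head -1
for i in 1 2 3; do python3 -m inch '[[[0.03,0,0.4,0,0],[0,0,0.4,0,0]]]' >/dev/null;python3 d.py $T|head -1;done
```

```text
t 18.03 p [ 0.5686 -0.0573  0.0982] hookyaw -8.94 tiltx [-0.065  0.009 -0.998] shift cm [1.11 0.15 6.18] turn 0.004 F [ 0.27 -0.54 -1.44] w 0.0133
t 18.2 p [ 0.5589 -0.0555  0.0981] hookyaw -8.95 tiltx [-0.065  0.009 -0.998] shift cm [1.04 0.18 5.2 ] turn 0.004 F [ 0.   -0.63 -1.56] w 0.0137
t 18.37 p [ 0.5504 -0.0541  0.0984] hookyaw -8.95 tiltx [-0.064  0.009 -0.998] shift cm [1.   0.19 4.34] turn 0.004 F [ 2.34 -0.58 -2.65] w 0.0137
t 18.53 p [ 0.5428 -0.0529  0.0988] hookyaw -8.96 tiltx [-0.061  0.008 -0.998] shift cm [0.98 0.19 3.57] turn 0.004 F [ 1.82 -0.07 -1.49] w 0.0137
```

```bash
T=".5067 -.0491 .0912 -9.2"; 
for i in 1 2 3; do python3 -m inch '[[[0.06,0,0.3,0,0],[0.06,0,0.3,0,0]]]' >/dev/null;python3 d.py $T|head -1;done
```

```text
t 18.7 p [ 0.5372 -0.0521  0.0984] hookyaw -8.97 tiltx [-0.058  0.008 -0.998] shift cm [0.9  0.18 3.01] turn 0.004 F [ 1.92  0.06 -0.98] w 0.0139
t 18.87 p [ 0.5317 -0.0512  0.098 ] hookyaw -8.98 tiltx [-0.056  0.007 -0.998] shift cm [0.82 0.18 2.46] turn 0.004 F [ 1.33 -0.65 -0.63] w 0.0138
t 19.03 p [ 0.5296 -0.0511  0.0977] hookyaw -9.01 tiltx [-0.045  0.005 -0.999] shift cm [0.75 0.16 2.26] turn 0.003 F [ 8.55  0.41 -4.56] w 0.014
```

```bash
T=".5067 -.0491 .0912 -9.2"; 
for i in 1 2 3; do python3 -m inch '[[[0.03,0,0.17,0,0],[0.03,0,0.17,0,0]]]' >/dev/null;python3 d.py $T|head -1;done
```

```text
t 19.2 p [ 0.5297 -0.0512  0.0978] hookyaw -9.04 tiltx [-0.036  0.004 -0.999] shift cm [0.74 0.15 2.27] turn 0.003 F [ 4.11 -0.61 -1.35] w 0.0135
t 19.37 p [ 0.5294 -0.0513  0.0978] hookyaw -9.06 tiltx [-0.028  0.002 -1.   ] shift cm [0.72 0.14 2.26] turn 0.002 F [ 5.75  0.75 -3.44] w 0.0139
t 19.53 p [ 0.5293 -0.0513  0.0976] hookyaw -9.08 tiltx [-0.021  0.001 -1.   ] shift cm [0.68 0.14 2.25] turn 0.002 F [ 5.66  0.61 -3.65] w 0.0139
```

```bash
T=".5067 -.0491 .0912 -9.2"; 
for i in 1 2 3 4; do python3 -m inch '[[[0.03,0,0.14,0,0],[0.03,0,0.14,0,0]]]' >/dev/null;python3 d.py $T|head -1;done
```

```text
t 19.7 p [ 0.5292 -0.0513  0.0972] hookyaw -9.09 tiltx [-0.014 -0.    -1.   ] shift cm [0.63 0.14 2.24] turn 0.002 F [ 6.07 -0.09 -3.65] w 0.0138
t 19.87 p [ 0.5291 -0.0513  0.0967] hookyaw -9.11 tiltx [-0.008 -0.001 -1.   ] shift cm [0.57 0.14 2.24] turn 0.002 F [ 6.18  1.08 -4.05] w 0.0137
t 20.03 p [ 0.529  -0.0512  0.0962] hookyaw -9.12 tiltx [-0.002 -0.003 -1.   ] shift cm [0.5  0.14 2.23] turn 0.001 F [ 5.6   0.84 -2.67] w 0.0138
t 20.2 p [ 0.5289 -0.0512  0.0958] hookyaw -9.13 tiltx [ 0.005 -0.004 -1.   ] shift cm [0.45 0.14 2.22] turn 0.001 F [ 5.36  0.32 -3.48] w 0.0133
```

```bash
T=".5067 -.0491 .0900 -9.2"; 
python3 -m inch '[[[0.06,0,0.08,0,0],[0.06,0,0.08,0,0],[0.06,0,0.08,0,0]]]' >/dev/null;python3 d.py $T|head -1
python3 -m inch '[[[0.1,0,-0.1,0,0],[0.1,0,0,0,0],[0.1,0,0,0,0]]]' >/dev/null;python3 d.py $T|head -1
```

```text
t 20.45 p [ 0.5288 -0.0512  0.0945] hookyaw -9.13 tiltx [ 0.01  -0.005 -1.   ] shift cm [0.43 0.14 2.22] turn 0.001 F [4.93 1.39 0.59] w 0.0139
t 20.7 p [ 0.5289 -0.0515  0.0916] hookyaw -9.12 tiltx [ 0.009 -0.005 -1.   ] shift cm [0.14 0.12 2.23] turn 0.001 F [ 3.78  1.41 -0.05] w 0.0136
```

```bash
T=".5067 -.0491 .0900 -9.2"; 
python3 -m inch '[[[0.07,0,-0.15,0,0],[0.07,0,-0.1,0,0],[0.03,0,-0.1,0,0]]]' >/dev/null;python3 d.py $T|head -1
python3 - <<'E'
from h import *
s=camera("scene")[:,:,::-1];cv2.imwrite("pics/s7.png",s)
cv2.imwrite("pics/c7.png",crop(s,260,190,80,70,8))
E
```

```text
t 20.95 p [ 0.5293 -0.0516  0.0899] hookyaw -9.11 tiltx [ 0.001 -0.004 -1.   ] shift cm [-0.01  0.11  2.28] turn 0.002 F [-0.29 -0.35  8.1 ] w 0.0134
```

View pics/c7.png

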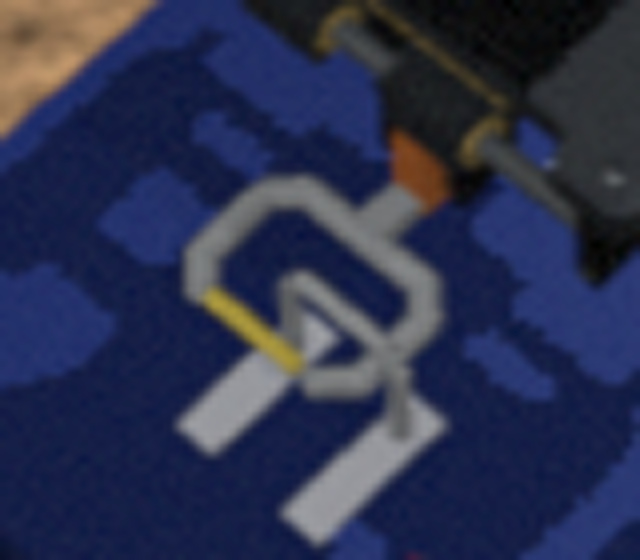

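Scene crop: gate shut (205,295)-(300,368), right leg (295,330) inside against it, and the hook flat on the lid. I'll release and retreat upward.

```bash
T=".5067 -.0491 .0900 -9.2"; 
python3 -m inch '[[[-0.03,0,0,0,0],[-0.02,0,0,0,0.5],[0,0,0,0,0.5],[0,0,0,0,0.5],[0,0,0,0,0.5],[0,0,0,0,0.5],[0,0,0,0,0.5]]]' >/dev/null;python3 d.py $T|head -1
python3 -m inch '[[[-0.5,0,0,0,0.5],[-0.8,0,0,0,0.5],[-0.8,0,0,0,0.5],[-1,0,0,0,0.5],[-1,0,0,0,0.5],[-1,0,0,0,0.5],[-1.5,0,0,0,0.5],[-1.5,0,0,0,0.5]]]' >/dev/null;python3 d.py $T|head -1
python3 -m inch '[[[-2,0,0.5,0,0.5],[-2,0,1,0,0.5],[-2,0,1,0,0.5],[0,0,1.5,0,0.5],[0,0,1.5,0,0.5],[0,0,1.5,0,0.5],[0,0,0,0,0.5],[0,0,0,0,0.5]]]' >/dev/null;python3 d.py $T|head -1
python3 - <<'E'
from h import *
s=camera("scene")[:,:,::-1];t=camera("top")[:,:,::-1];cv2.imwrite("pics/s8.png",s)
cv2.imwrite("pics/c8.png",np.hstack([crop(s,250,170,100,130,4),crop(t,280,160,100,130,4)]))
y=blobs(s,(20,110,80),(36,255,255),(275,210,30,35));a,b=y[y[:,0].argmin()],y[y[:,0].argmax()]
print(len(y),y.min(0),y.max(0),onz("scene",a,.0746),onz("scene",b,.0746))
E
```

```text
t 21.58 p [ 0.5227 -0.05    0.0885] hookyaw -9.07 tiltx [-0.014  0.    -1.   ] shift cm [-0.13  0.16  1.6 ] turn 0.002 F [-0.11  0.67  0.47] w 0.0413
t 22.25 p [ 0.5218 -0.0494  0.1746] hookyaw -9.06 tiltx [-0.02   0.002 -1.   ] shift cm [8.49 0.2  1.33] turn 0.002 F [ 0.32  0.18 -0.79] w 0.0436
t 22.92 p [ 0.4553 -0.0391  0.251 ] hookyaw -9.04 tiltx [ 0.002 -0.005 -1.   ] shift cm [16.12  0.1  -5.19] turn 0.003 F [0.95 0.24 0.05] w 0.044
37 [286. 226.] [297. 235.] [ 0.59931074 -0.0851016   0.0746    ] [ 0.60463192 -0.05181605  0.0746    ]
```

View pics/c8.png

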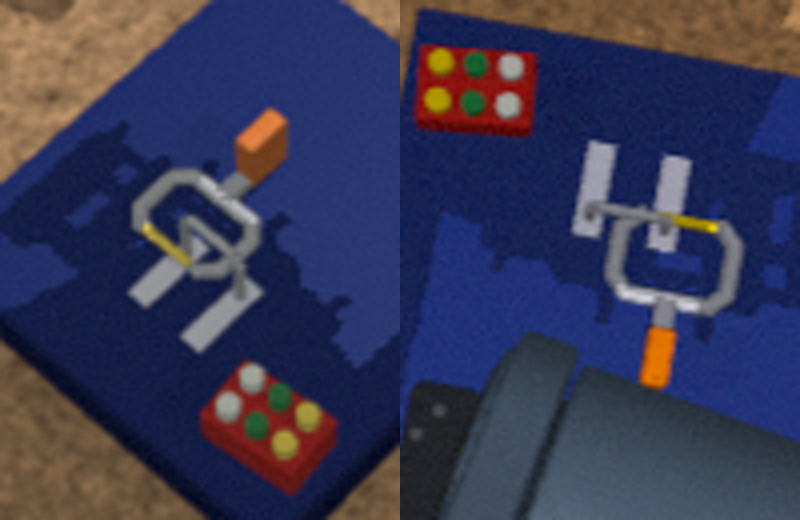

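Both views show the hook flat on the lid with its gate shut (scene crop (145,230)-(190,262)). The right leg (top crop (663,230)) is inside the ring, the vial block is undisturbed and the gripper is well clear. Handing in.

```bash
python3 -c "
from rig import robot
print(robot.hand_in())"
```

```text
the job is handed in; nothing more can be done
None
```

The snap hook is clipped onto the right leg of the loop (the carrier's -y side) and lies flat on the lid, and I handed the job in at about 23 s.

**Clipping:** I pushed the gate onto the leg along the carrier's +x until the loop reached its stop and the gate snapped shut behind the leg. The highest horizontal force I read was about 12.6 N, between rows rather than continuously. At that moment the hook's front was also pressing on the lid with about 10 N, because the tool had tilted up to 4.7°.

**Pull test:** I pulled the hook back to the loop's other stop and held about 4–6 N for about 1.4 s. There was one reading of 8.6 N on reaching the stop. The hook did not give way, and the tool came back to vertical.

**Final checks:** After release, both camera views show the gate shut, the leg inside the ring and the second leg outside it. The vial block looks unmoved and the gripper is clear. I did not re-measure the tip box or tube rack at the end; the arm's planned path stayed clear of both. The two cameras disagreed by about 2 mm sideways, which is within the leg's ±5 mm margin.

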